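# Hang the probe hanger on the rail and slide it up to the buffer stop

## Robot

A 6-joint arm with a two-finger parallel gripper is mounted at the origin on the work surface. World frame = base frame: x ahead of the robot, y to its left, z up, the work surface at z = 0. Lengths are in m, angles in rad, forces in N, time in s.
With the tool pointing down it reaches from about 0.375 to 0.925 m from the base axis. Payload 5.7 kg.
Tool frame: the origin (TCP) lies on the mounting face of the last link; the fingertips stand 182 mm ahead of it and the grasp point (between the pads) lies 163 mm ahead of it; z points along the fingers, y is the line along which they close (so a half turn about z gives the same grasp; the last joint's range is limited). The gripper opens to 88 mm and grips with 3 to 60 N. Pads are 20 mm wide; open, the fingers measure 115 mm over their backs; the gripper's body (75 mm by 178 mm) begins 61 mm behind the grasp point.
Start: joints at [1.143, 0.359, 1.51, -0, 1.272, -0.115], TCP at [0.185, 0.571, 0.405] pointing down, gripper open.
Joint ranges: [-2.97, 2.97], [-1.01, 2.36], [0.21, 2.38], [-0.96, 4.11], [0.2, 2.71], [-2.98, 2.98]. Speed limits (rad/s): [2.39, 2.39, 3.14, 3.14, 3.14, 3.14].

## Interface

Orientations are given as a rotation vector (axis times angle).
In Python, from rig import robot gives the robot as it stands.
- The arm moves only by the tool send_rows, never from a script. Its argument "deltas" is a list of rows, each a list of 4 numbers: the shift along the tool's x, y, z in mm, then the turn about the tool's z in rad. A call has 1 to 20 rows; each row shifts and turns the commanded pose from where the row before left it, along the tool's axes as they then stand; what a row does not reach is not made up. A row lasts 1/12 s, in which the tool goes at most 41.7 mm and 7.16 degrees, less where a joint would pass 70% of its speed; a pose out of reach is approached as far as the arm can. A call is refused whole if a number of a shift passes 41.7 or a number of a turn 0.125, either way. A call with a gripper value outside its range is refused whole. "jaw" is the opening, from 0 (shut) to 1 (fully open), set as the call begins (left out, the last holds). The fingers move at their own pace and stop on an object; "newtons" is the grip in N (left out, the last holds). Time passes only in rows, so rows that do not move let the fingers close. It gives the time, the measured TCP pose, the force, the opening and the grip force at its end, in the units of the state.
- robot.get_state(): the state, without advancing time (a new reading comes with each control period).
- robot.capture(name): name is "scene" or "top"; returns the picture (480x640x3 uint8, red, green, blue); there is no depth.
- robot.camera_model(name): a dict with "intrinsics" (3x3 intrinsics, pixels), "T" (4x4, takes a point from camera to world coordinates). Camera axes: x right, y down, z forward; pixel columns grow to the right and rows downward; lengths in m; the calibration is good to about 2 mm. A picture is of the moment at which its call begins. camera_model takes no time and is no camera call.
- robot.finish_job(): hands the job in; it is judged then, once.
The state is a dict: "clock": time; "joint_positions": joint angles; "joint_velocities": joint speeds; "joint_torque": joint torques, N m; "eef_pos": TCP position; "eef_rot": TCP orientation; "wrist_force": force on the tool from outside, world axes, zero at the start; "ft_torque": the same for the moment, N m; "opening": opening from 0.0 (shut) to 1.0 (fully open); "gripper_force": force on a finger pad.
Only numpy, scipy, OpenCV 4.12 (cv2) and the standard library are available. Lean on these libraries where they do the work, as an engineer would, in place of code of your own. Each camera call takes 0.05 s, during which the arm holds its last target. There are 200 camera calls.

## Task

Hook the red probe hanger over the bare middle of the steel rail and let go, so that it hangs there freely. Then, without gripping it again, push its side to slide it along the rail towards the round stop until it bears against that stop's rubber buffer, and keep it pressed there for about a second with a steady 5 to 10 newtons, never ramming it. Leave it hanging still, level and up against the buffer, and leave the other things on the bench where they are.

Things in the scene. Friction and masses are not known exactly. Their poses are not given: they have to be found in the camera images.
- hanger: Red plastic probe hanger, 170 mm tall, 60 mm wide along its y, about 0.25 kg, standing upright at the start. Origin: centre of its underside, straight below hook and fin; z up. Seen along y it is a C open to +x: comb tray at z 0-10 mm (x -23 to +52), spine at x -23 to -15, crown up to z 132, lip at x +15 to +23 reaching down to z 82.
- hanger_seat (a point): On the hanger, 110 mm above its origin, axes as the hanger's: where the rail's axis lies when seated in the V inside the hook. The rail goes in from the +x side between tray (z 10 mm) and lip (z 82 mm), then up between spine and lip (30 mm apart) into the V.
- hanger_fin (a point): Centre of the top of the hanger's grip fin, 170 mm above the hanger's origin, axes as the hanger's. The fin stands on the crown: 14 mm thick in y, 40 mm long in x, z 132 to 170 mm.
- rail: Steel rail of 12 mm diameter, 440 mm long along its y, on a post at each end; fixed. Origin on the bench below the middle; x points away from the robot, z up. The axis is 170 mm above the bench.
- rail_mid (a point): Middle of the rail's axis, 170 mm above the bench; axes as the rail's.
- stop: Round stop: fixed aluminium disc, 60 mm diameter, 16 mm thick, near one end of the rail (either). Origin: disc centre on the rail's axis, y along the rail. Each side has a rubber buffer, 48 mm diameter, set by hand and not reported: its face is 14 to 22 mm from the origin, so the hanger bears on it with hanger_seat 44 to 52 mm from the origin.
- plain_stop: The plain stop near the rail's other end: an aluminium block of 34 x 18 (along y) x 34 mm without buffers; fixed. Origin at its centre on the rail's axis. Not used.
- fuse_block: Cream ceramic fuse block, 50 x 90 x 43 mm, bystander. Origin: centre of the underside.
- enclosure_lid: Green flat enclosure lid, 90 x 130 x 6 mm, lying below the rail, bystander. Origin: centre of the underside.
- servo_housing: Grey plastic servo housing, 40 x 110 x 58 mm, bystander. Origin: centre of the underside.
- bushing: Bronze bushing, 60 mm diameter, 50 mm tall, beyond the rail, bystander. Origin: centre of the underside.
- screwdriver: Screwdriver lying beyond the rail, bystander. Origin: on its underside.
- mug: White mug, 80 mm diameter, 90 mm tall, bystander on the left. Origin: centre of the underside.
Not all that is in view belongs to the job. Leave any turquoise look-alike of the hanger alone.

How it is judged:
On the way, in this order (a step that is already met when the one before it is completed fails the run):
1. the hanger hangs seated on the bare middle of the rail, let go, its middle more than 80 mm from the round stop (x of hanger_seat in the frame of rail_mid between -0.005 and 0.005 m and z of hanger_seat in the frame of rail_mid between -0.004 and 0.005 m and angle between hanger's own z axis and vertical below 0.12 rad and distance between hanger_seat and stop above 0.08 m and contact force between hanger and the fingers below 0.1 N), for 0.3 s.
2. the hanger, seated on the rail, bears against the round stop's buffer with more than 2.5 N (x of hanger_seat in the frame of rail_mid between -0.005 and 0.005 m and z of hanger_seat in the frame of rail_mid between -0.004 and 0.005 m and angle between hanger's own z axis and vertical below 0.12 rad and contact force between hanger and stop above 2.5 N), for 0.2 s.
At the end, for the whole second after the job is handed in: The hanger hangs from the rail, rail seated in the hook (seat within 5 mm of the rail's axis), upright within 0.12 rad, at rest, its seat 40 to 56 mm from the round stop's middle, that is up against the buffer (x of hanger_seat in the frame of rail_mid between -0.005 and 0.005 m and z of hanger_seat in the frame of rail_mid between -0.004 and 0.005 m and angle between hanger's own z axis and vertical below 0.12 rad and distance between hanger_seat and stop between 0.04 and 0.056 m and linear speed of hanger below 0.02 m/s and angular speed of hanger below 0.2 rad/s); the robot touches nothing.
It fails at once if the hanger on the rail is held by the fin, instead of pushed from its side, within 80 mm of the round stop (x of hanger_seat in the frame of rail_mid between -0.005 and 0.005 m and z of hanger_seat in the frame of rail_mid between -0.004 and 0.005 m and angle between hanger's own z axis and vertical below 0.12 rad and distance between hanger_seat and stop below 0.08 m and contact force between hanger and the fingers above 0.3 N and y of the grasp point in the frame of hanger_fin between -0.015 and 0.015 m).
It fails at once if the hanger is rammed against the round stop with more than 25 N (contact force between hanger and stop above 25 N).
It fails at once if a bystander is moved by more than 25 mm (distance of any of fuse_block, enclosure_lid, servo_housing, bushing, screwdriver, mug from where it was at the start of the episode above 0.025 m).
It also fails if it takes over 67 s, if anything falls off the work surface, if the arm or the gripper's body presses on something with over 40 N, if the wrist force passes 120 N, or if a joint passes its speed limit or range.

## Working session

There is one attempt and no reset: what is moved stays moved. The work goes in short steps, Python scripts to look and compute and a tool call to move; the robot and the scene stay as the last step left them, time stands still between calls to the robot, and variables do not carry over. Pictures are saved under pics/ and viewed, at most 10 in all, crops included, and the job is handed in when it is done.

Besides the shell and the picture viewer there is one more tool, called after "Call:" by a JSON object that holds its "api" and its "payload". send_rows: Moves the arm, as the interface text tells. Its arguments: {"type":"object","properties":{"deltas":{"type":"array"},"jaw":{"type":"number"},"newtons":{"type":"number"}},"required":["deltas"]}

```bash
mkdir -p pics; ls; python3 - <<'E'
from rig import robot
import cv2,numpy as np
for n in("scene","top"):
    cv2.imwrite(f"pics/{n}0.png",robot.capture(n)[:,:,::-1]); m=robot.camera_model(n); print(n,np.round(m["intrinsics"],1).tolist(),np.round(m["T"],4).tolist())
print(robot.get_state())
E
```

```text
pics
scene [[596.1, 0.0, 316.9], [0.0, 596.1, 234.6], [0.0, 0.0, 1.0]] [[-0.8559, 0.3452, -0.3852, 1.0636], [0.517, 0.5912, -0.6191, 0.7947], [0.014, -0.729, -0.6844, 0.9717], [0.0, 0.0, 0.0, 1.0]]
top [[466.6, 0.0, 320.0], [0.0, 466.6, 243.1], [0.0, 0.0, 1.0]] [[0.0051, -0.9912, 0.1321, 0.4169], [-1.0, -0.0041, 0.0078, 0.0356], [-0.0072, -0.1321, -0.9912, 1.2855], [0.0, 0.0, 0.0, 1.0]]
{'clock': 0.1, 'joint_positions': array([ 1.14289714e+00,  3.59441608e-01,  1.51128842e+00,  6.07161025e-06,
        1.27250216e+00, -1.15104639e-01]), 'joint_velocities': array([-0.00019063, -0.00043164, -0.00116522,  0.0006852 , -0.00059579,
       -0.00151656]), 'joint_torque': array([ 1.60958543e-04, -5.16356528e+01, -2.71404237e+01,  6.75498415e-02,
        2.76831666e-02, -1.57322603e-05]), 'eef_pos': array([0.18451146, 0.57060147, 0.40390189]), 'eef_rot': array([-4.89269222e-01, -3.10280781e+00,  2.47823892e-03]), 'wrist_force': array([ 0.08624338, -0.05571944,  0.13054459]), 'ft_torque': array([0.03916542, 0.03953756, 0.00854134]), 'gripper_force': 0.0, 'opening': 0.999910455234915}
```

View pics/scene0.png

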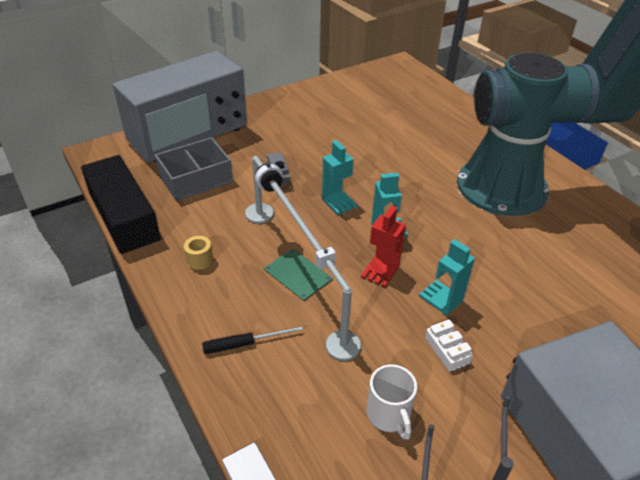

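View pics/top0.png

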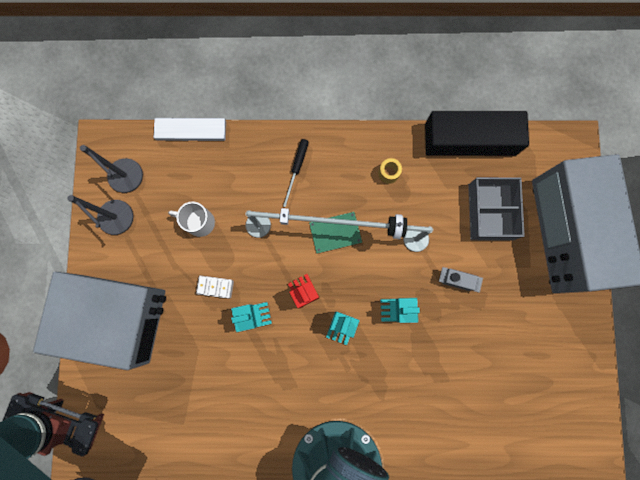

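Scene view: the red hanger is at about (385,250), with the round stop at the far end of the rail (270,178) and the plain stop at (326,258). Top view: the hanger is at about (303,291), the rail runs from (248,213) to (430,231), and the round stop is at (397,226), on the -y side. Next I'll zoom in on the hanger and rail.

```bash
python3 - <<'E'
import cv2,numpy as np
t=cv2.imread("pics/top0.png"); s=cv2.imread("pics/scene0.png")
a=cv2.resize(t[265:320,275:335],None,fx=7,fy=7,interpolation=2)
b=cv2.resize(s[195:295,350:420],(378,540),interpolation=2)
c=cv2.resize(t[200:250,240:440],(800,200),interpolation=2)
o=np.zeros((600,800,3),np.uint8); o[:385,:420]=a; o[:540,422:800]=b; o[400:,:420]=c[:,:420]; 
cv2.imwrite("pics/z1.png",o); cv2.imwrite("pics/z2.png",c)
E
```

```text
(no output)
```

View pics/z1.png

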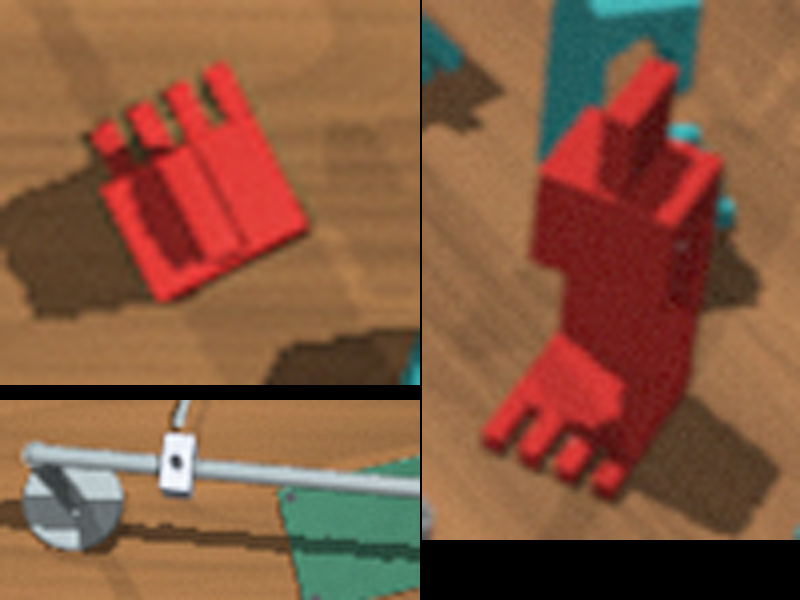

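View pics/z2.png

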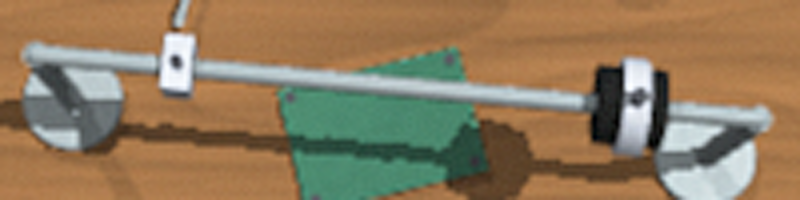

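```bash
cat > h.py <<'E'
import numpy as np
from rig import robot
def ray(n,u,v,z):
    m=robot.camera_model(n); T=np.array(m["T"]); d=T[:3,:3]@np.linalg.solve(np.array(m["intrinsics"]),[u,v,1.]); o=T[:3,3]
    return (o+d*(z-o[2])/d[2])[:2]
E
python3 - <<'E'
import cv2,numpy as np; from h import *
np.set_printoptions(precision=4,suppress=True)
T=[np.array(p)/7+[275-.43,265-.43] for p in [(105,190),(165,300),(308,225),(245,120)]]
S=[np.array([p[0]-422,p[1]])/5.4+[350-.4,195-.4] for p in [(540,175),(660,225),(722,160),(595,107)]]
for n,P in(("top",T),("scene",S)):
    W=np.array([ray(n,*p,.132) for p in P]); print(n,W.tolist(),W.mean(0))
    if n=="top": e=W[0]-W[1]+W[3]-W[2]; f=W[0]-W[3]+W[1]-W[2]; print(np.arctan2(e[1],e[0]),np.arctan2(-f[0],f[1]),np.hypot(*e)/2,np.hypot(*f)/2)
    else:
        for a in range(4): d=W[(a+1)%4]-W[a]; print(np.arctan2(d[1],d[0]),np.hypot(*d))
# rail: z2 crop scale 4, offset 240,200
R=lambda p: np.array(p)/4+[240-.4,200-.4]
for nm,p,z in [("endL",(33,57),.17),("endR",(762,119),.17),("plain",(177,66),.187),("r1",(250,71.5),.176),("r2",(550,97),.176),("stop",(634,104),.17)]: print(nm,ray("top",*R(p),z))
# red and white scene check
s=cv2.imread("pics/scene0.png"); c=cv2.resize(s[150:360,220:380],(457,600),interpolation=2); 
d=cv2.resize(s[160:200,250:290],(340,340),interpolation=2); o=np.zeros((600,800,3),np.uint8); o[:,:457]=c; o[:340,460:]=d
cv2.imwrite("pics/z3.png",o)
E
```

```text
top [[0.44963960718023926, 0.11891269839086505], [0.41144144188338977, 0.0973820360249858], [0.43776666497042116, 0.047481311855374936], [0.4744252170331218, 0.06988574475125335]] [0.4433 0.0834]
0.5307482282298865 0.4768775014015911 0.04339879240689565 0.05567540453498549
scene [[0.48049446226427917, 0.07273260547358829], [0.4571324105798993, 0.11903129555539016], [0.41413949630198366, 0.10142178669996715], [0.4386750988896473, 0.050912687765853115]] [0.4476 0.086 ]
2.038112558275655 0.05185898342808482
-2.752845651824305 0.04645950365896544
-1.1186006284084118 0.0561530486213873
0.48090832057384475 0.04716956605515719
endL [0.6367 0.2204]
endR [ 0.6002 -0.2216]
plain [0.6282 0.1311]
r1 [0.6271 0.0879]
r2 [ 0.6121 -0.0931]
stop [ 0.6091 -0.1445]
```

View pics/z3.png

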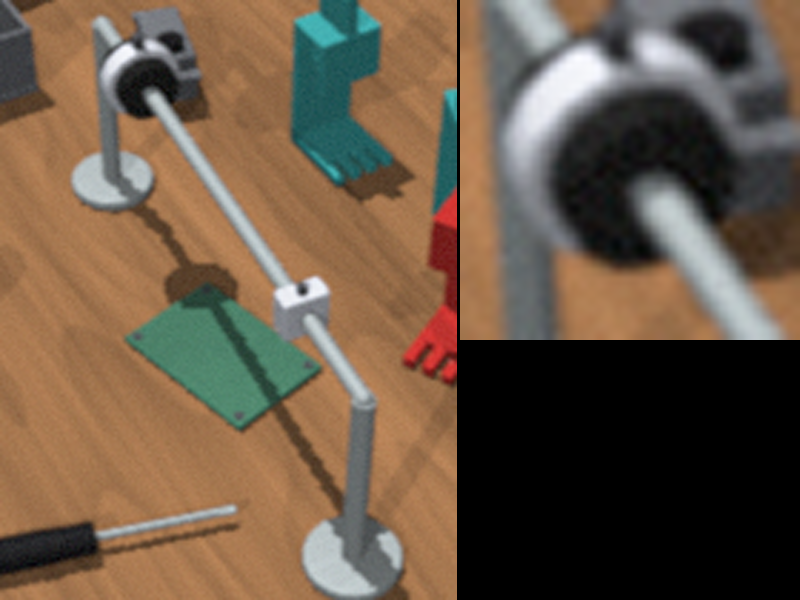

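The rail mid is about (0.619, 0.000) with yaw -0.083. The round stop sits at rail y of about -0.145 and the plain stop at +0.131. The hanger is at about (0.4455, 0.085) with yaw about 0.47. Next I'll rise and turn, then work out the approach.

```bash
cat >> h.py <<'E'
from scipy.spatial.transform import Rotation as Ro
def go(p,yaw,turn=0.0):
    """tool-frame mm to TCP p from the measured pose, and turn putting tool y on world angle yaw+pi/2; shift given after the turn"""
    s=robot.get_state(); R=Ro.from_rotvec(s["eef_rot"]); y=R.as_matrix()[:,1]
    t=-(yaw+np.pi/2-np.arctan2(y[1],y[0])); t=(t+np.pi/2)%np.pi-np.pi/2
    R2=R*Ro.from_rotvec([0,0,t]); d=np.array(p)-s["eef_pos"]
    print("t",round(s["clock"],2),"turn",round(t,4),"shift after turn",np.round(1000*R2.inv().apply(d),1),"shift before turn",np.round(1000*R.inv().apply(d),1),"pos",np.round(s["eef_pos"],4),"axz",np.round(R.as_matrix()[:,2],4),"F",np.round(s["wrist_force"],2),"grip",round(s["gripper_force"],2),"open",round(s["opening"],3),"q",np.round(s["joint_positions"],2))
E
python3 -c "
from h import *
go([.4455,.085,.48],.47)"
```

```text
t 0.1 turn -0.7828 shift after turn [ -12.7 -551.2  -75.6] shift before turn [-397.7 -381.9  -75.6] pos [0.1845 0.5706 0.4039] axz [-7.0e-04 -1.5e-03 -1.0e+00] F [ 0.09 -0.06  0.13] grip 0.0 open 1.0 q [ 1.14  0.36  1.51  0.    1.27 -0.12]
```

Call:
{"api": "send_rows", "payload": {"deltas": [[0,0,-20,-0.1],[0,0,-25,-0.1],[0,0,-25,-0.1],[0,0,-5,-0.1],[0,0,0,-0.1],[0,0,0,-0.1],[0,0,0,-0.1],[0,0,0,-0.08],[0,0,0,0],[0,0,0,0]], "jaw": 0.6}}

```text
clock: 0.93
eef_pos: [0.1846, 0.5708, 0.4792]
eef_rot: [0.723, -3.057, 0.001]
wrist_force: [-0.0, 0.4, -0.0]
opening: 0.6
gripper_force: 0.0
```

```bash
python3 -c "
from h import *
go([.4455,.085,.48],.47)"
```

```text
t 0.93 turn -0.0053 shift after turn [-1.260e+01 -5.513e+02 -5.000e-01] shift before turn [-1.550e+01 -5.512e+02 -5.000e-01] pos [0.1846 0.5708 0.4792] axz [-4.e-04 -8.e-04 -1.e+00] F [-0.05  0.36 -0.02] grip 0.0 open 0.6 q [ 1.14  0.3   1.41  0.    1.43 -0.89]
```

Call:
{"api": "send_rows", "payload": {"deltas": [[0,-15,0,0],[-1,-30,0,0],[-1,-32,0,0],[-1,-32,0,0],[-1,-32,0,0],[-1,-32,0,0],[-1,-32,0,0],[-1,-32,0,0],[-1,-32,0,0],[-1,-32,0,0],[-1,-32,0,0],[-1,-32,0,0],[-1,-32,0,0],[-1,-32,0,0],[-1,-32,0,0],[-1,-32,0,0],[-1,-32,0,0],[0,-26,0,0],[0,0,0,0],[0,0,0,0]]}}

```text
clock: 2.6
eef_pos: [0.447, 0.0847, 0.4795]
eef_rot: [0.72, -3.057, -0.0]
wrist_force: [-0.9, 1.0, 0.2]
opening: 0.6
gripper_force: 0.0
```

```bash
python3 - <<'E'
from h import *; import cv2
go([.4455,.085,.32],.47)
cv2.imwrite("pics/s1.png",cv2.resize(robot.capture("scene")[130:330,290:490,::-1],(600,600),interpolation=2))
E
```

```text
t 2.6 turn -0.0074 shift after turn [  1.1   0.9 159.5] shift before turn [  1.1   0.9 159.5] pos [0.447  0.0847 0.4795] axz [-7.e-04 -1.e-04 -1.e+00] F [-0.94  0.99  0.2 ] grip 0.0 open 0.6 q [ 0.04  0.08  1.69 -0.    1.37 -2.  ]
```

View pics/s1.png

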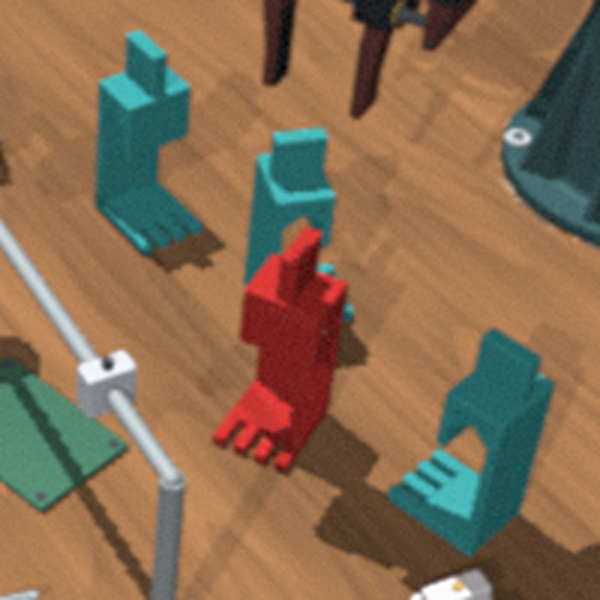

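The view shows the red hanger upright and undisturbed (fin at about crop (303,255)), with the fingers above and behind it at crop (275,80) and (360,110). I'll check that the fingers are where I expect before descending.

```bash
python3 - <<'E'
from h import *
m=robot.camera_model("scene"); T=np.linalg.inv(np.array(m["T"])); s=robot.get_state(); R=Ro.from_rotvec(s["eef_rot"]).as_matrix(); K=np.array(m["intrinsics"])
for y in(-.033,0,.033):
    p=T[:3,:3]@(s["eef_pos"]+R@[0,y,.182])+T[:3,3]; q=K@p; print((q[:2]/q[2]-[290,130])*3)
E
```

```text
[273.88332793  76.10169294]
[319.85646395  92.83905202]
[366.85784322 109.95076183]
```

Call:
{"api": "send_rows", "payload": {"deltas": [[1,1,15,-0.007],[0,0,22,0],[0,0,22,0],[0,0,22,0],[0,0,22,0],[0,0,20,0],[0,0,15,0],[0,0,12,0],[0,0,11,0],[0,0,0,0],[0,0,0,0]]}}

```text
clock: 3.57
eef_pos: [0.4449, 0.0874, 0.3185]
eef_rot: [0.739, -3.052, -0.001]
wrist_force: [0.5, -0.2, -0.0]
opening: 0.599
gripper_force: 0.0
```

Call:
{"api": "send_rows", "payload": {"deltas": [[0,0,0,0],[0,0,0,0],[0,0,0,0],[0,0,0,0],[0,0,0,0],[0,0,0,0],[0,0,0,0],[0,0,0,0],[0,0,0,0],[0,0,0,0]], "jaw": 0, "newtons": 25}}

```text
clock: 4.4
eef_pos: [0.4458, 0.0865, 0.3187]
eef_rot: [-0.738, 3.054, -0.0]
wrist_force: [-0.0, -0.8, 2.9]
opening: 0.16
gripper_force: 25.0
```

```bash
python3 - <<'E'
from h import *; import cv2
go([.4455,.085,.436],.47)
a=cv2.resize(robot.capture("scene")[170:300,320:450,::-1],(400,400),interpolation=2)
b=cv2.resize(robot.capture("top")[255:335,265:345,::-1],(400,400),interpolation=2)
cv2.imwrite("pics/s2.png",np.hstack([a,b]))
E
```

```text
t 4.4 turn 0.0041 shift after turn [   1.    -1.2 -117.3] shift before turn [   1.    -1.2 -117.3] pos [0.4458 0.0865 0.3187] axz [ 0.e+00 -1.e-04 -1.e+00] F [-0.05 -0.81  2.89] grip 24.99 open 0.16 q [ 0.04  0.26  1.92 -0.    0.96 -2.01]
```

View pics/s2.png

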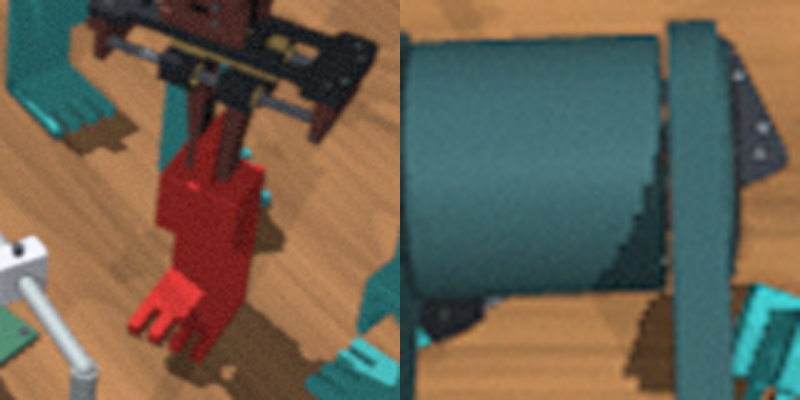

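The hanger is gripped by its fin (opening 14.1 mm) and still upright. Now I'll lift it and turn it to the rail's direction.

Call:
{"api": "send_rows", "payload": {"deltas": [[0,0,-6,0],[0,0,-12,0],[0,0,-18,0],[0,0,-20,0],[0,0,-20,0],[0,0,-20,0.03],[0,0,-16,0.06],[0,0,-10,0.08],[0,0,0,0.08],[0,0,0,0.08],[0,0,0,0.08],[0,0,0,0.08],[0,0,0,0.05],[0,0,0,0.013],[0,0,0,0],[0,0,0,0]]}}

```text
clock: 5.83
eef_pos: [0.4455, 0.0866, 0.4405]
eef_rot: [-0.121, -3.139, 0.0]
wrist_force: [0.1, -1.2, -3.0]
opening: 0.16
gripper_force: 25.0
```

```bash
python3 - <<'E'
from h import *; import cv2
go([.619,.0,.441],-.083)
a=cv2.resize(robot.capture("scene")[100:300,270:470,::-1],(400,400),interpolation=2)
b=cv2.resize(robot.capture("top")[200:340,230:370,::-1],(400,400),interpolation=2)
cv2.imwrite("pics/s3.png",np.hstack([a,b]))
E
```

```text
t 5.83 turn 0.0057 shift after turn [-180.1  -71.9   -0.6] shift before turn [-179.6  -72.9   -0.6] pos [0.4455 0.0866 0.4405] axz [-7.e-04 -1.e-04 -1.e+00] F [ 0.08 -1.2  -3.04] grip 24.99 open 0.16 q [ 0.04  0.11  1.76 -0.    1.27 -1.45]
```

View pics/s3.png

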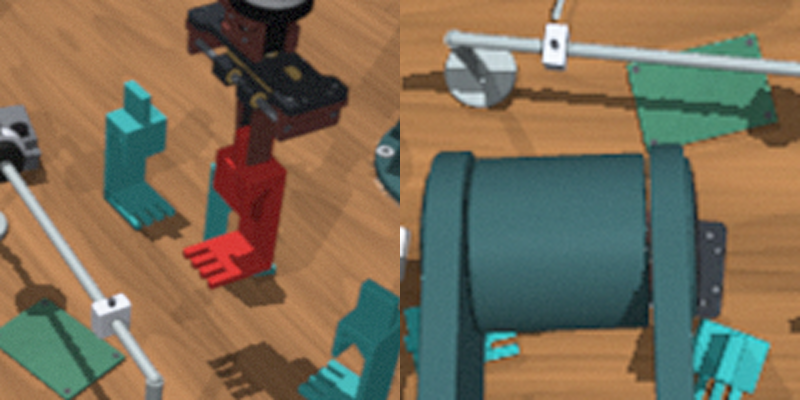

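The hanger is level, lifted and parallel to the rail. I'll move it sideways and forward so the rail enters the C.

Call:
{"api": "send_rows", "payload": {"deltas": [[-4,-6,0,0.0057],[-8,-10,0,0],[-10,-12,0,0],[-12,-12,0,0],[-12,-12,0,0],[-12,-10,0,0],[-12,-6,0,0],[-12,-4,0,0],[-12,0,0,0],[-12,0,0,0],[-12,0,0,0],[-12,0,0,0],[-12,0,0,0],[-12,0,0,0],[-12,0,0,0],[-10,0,0,0],[-4,0,0,0],[0,0,0,0],[0,0,0,0]]}}

```text
clock: 7.52
eef_pos: [0.619, -0.0001, 0.4404]
eef_rot: [-0.132, -3.138, 0.0]
wrist_force: [-0.5, 0.4, -2.7]
opening: 0.158
gripper_force: 25.0
```

```bash
python3 - <<'E'
from h import *; import cv2
go([.619,.0,.379],-.083)
a=cv2.resize(robot.capture("scene")[130:290,240:400,::-1],(600,600),interpolation=2)
cv2.imwrite("pics/s4.png",a)
E
```

```text
t 7.52 turn -0.0012 shift after turn [-0.1  0.1 61.4] shift before turn [-0.1  0.1 61.4] pos [ 6.190e-01 -1.000e-04  4.404e-01] axz [-0.0011  0.     -1.    ] F [-0.49  0.4  -2.71] grip 24.99 open 0.158 q [-0.11  0.36  1.42 -0.    1.36 -1.6 ]
```

View pics/s4.png

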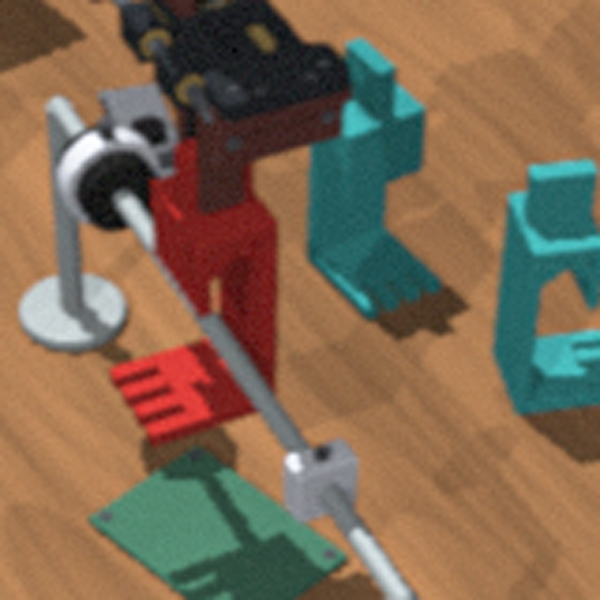

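The rail now lies inside the C, between tray and lip. I'll lower the hanger, slowly at the end, watching the vertical force.

Call:
{"api": "send_rows", "payload": {"deltas": [[0,0,3,0],[0,0,6,0],[0,0,7,0],[0,0,7,0],[0,0,7,0],[0,0,7,0],[0,0,6,0],[0,0,5,0],[0,0,4,0],[0,0,3,0],[0,0,2,0],[0,0,1,0],[0,0,0,0],[0,0,0,0]]}}

```text
clock: 8.73
eef_pos: [0.6191, -0.0003, 0.3829]
eef_rot: [0.133, 3.138, -0.0]
wrist_force: [0.8, 0.3, -3.1]
opening: 0.16
gripper_force: 25.0
```

Call:
{"api": "send_rows", "payload": {"deltas": [[0,0,0.5,0],[0,0,0.5,0],[0,0,0.5,0],[0,0,0.5,0],[0,0,0,0],[0,0,0,0]]}}

```text
clock: 9.23
eef_pos: [0.6193, -0.0004, 0.3808]
eef_rot: [0.133, 3.138, -0.0]
wrist_force: [1.2, 0.4, -2.6]
opening: 0.158
gripper_force: 25.0
```

Call:
{"api": "send_rows", "payload": {"deltas": [[0,0,0.5,0],[0,0,0.5,0],[0,0,0,0],[0,0,0,0]]}}

```text
clock: 9.57
eef_pos: [0.6196, -0.0004, 0.3803]
eef_rot: [0.133, 3.137, -0.0]
wrist_force: [1.7, -0.1, 1.8]
opening: 0.154
gripper_force: 25.0
```

Call:
{"api": "send_rows", "payload": {"deltas": [[0,0,0.4,0],[0,0,0.4,0],[0,0,0,0],[0,0,0,0]]}}

```text
clock: 9.9
eef_pos: [0.6198, -0.0004, 0.3799]
eef_rot: [0.133, 3.136, -0.0]
wrist_force: [2.2, -0.2, 4.9]
opening: 0.156
gripper_force: 25.0
```

It has seated. The V pushes the hanger towards +x, so I'll shift about 1.5 mm that way and then open.

Call:
{"api": "send_rows", "payload": {"deltas": [[-0.5,0,0,0],[-0.5,0,0,0],[-0.5,0,0,0],[0,0,0,0],[0,0,0,0]]}}

```text
clock: 10.32
eef_pos: [0.6209, -0.0005, 0.3792]
eef_rot: [0.133, 3.138, -0.0]
wrist_force: [1.8, -0.3, 5.4]
opening: 0.158
gripper_force: 25.0
```

Call:
{"api": "send_rows", "payload": {"deltas": [[0,0,0,0],[0,0,0,0],[0,0,0,0],[0,0,0,0],[0,0,0,0],[0,0,0,0],[0,0,0,0],[0,0,0,0]], "jaw": 0.6}}

```text
clock: 10.98
eef_pos: [0.6205, -0.0004, 0.3788]
eef_rot: [-0.133, -3.139, 0.0]
wrist_force: [0.8, 0.3, 0.3]
opening: 0.597
gripper_force: 0.0
```

```bash
python3 - <<'E'
from h import *; import cv2
go([.619,.0,.379],-.083)
a=cv2.resize(robot.capture("scene")[130:290,240:400,::-1],(600,600),interpolation=2)
cv2.imwrite("pics/s5.png",a)
E
```

```text
t 10.98 turn -0.0014 shift after turn [ 1.6  0.3 -0.2] shift before turn [ 1.6  0.3 -0.2] pos [ 6.205e-01 -4.000e-04  3.788e-01] axz [-2.e-04 -1.e-04 -1.e+00] F [0.81 0.27 0.28] grip 0.0 open 0.597 q [-0.11  0.41  1.49 -0.    1.24 -1.6 ]
```

View pics/s5.png

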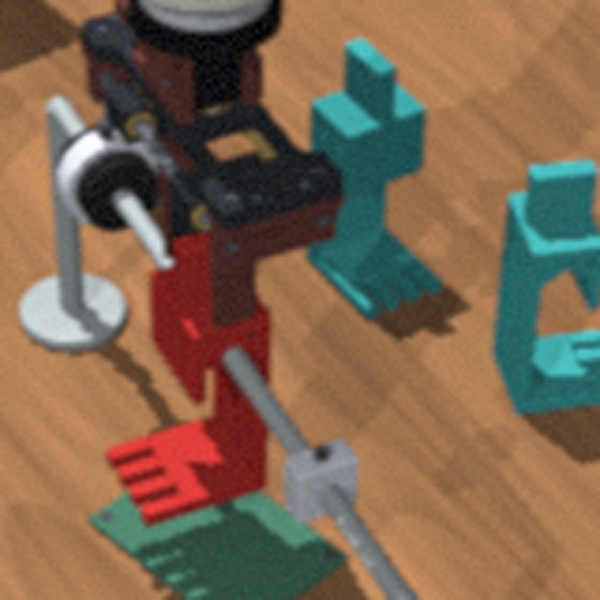

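The hanger hangs seated and level on the rail, and the fingers are clear. Next I'll rise above the fin, step to +y, close the jaw and come down beside the crown.

Call:
{"api": "send_rows", "payload": {"deltas": [[0,0,-3,0],[0,0,-8,0],[0,0,-10,0],[0,0,-12,0],[0,0,-12,0],[0,6,-5,0],[0,10,0,0],[0,12,0,0],[0,12,0,0],[0,12,0,0],[0,8,0,0],[0,5,0,0],[0,0,0,0],[0,0,0,0]]}}

```text
clock: 12.2
eef_pos: [0.626, 0.0647, 0.4285]
eef_rot: [-0.131, -3.138, 0.001]
wrist_force: [-0.6, 0.1, -0.8]
opening: 0.603
gripper_force: 0.0
```

Call:
{"api": "send_rows", "payload": {"deltas": [[0,0,5,0],[0,0,10,0],[0,0,12,0],[0,0,12,0],[0,0,10,0],[0,0,6,0],[0,0,4,0],[0,0,2,0],[0,0,0,0],[0,0,0,0]], "jaw": 0}}

```text
clock: 13.03
eef_pos: [0.6262, 0.0643, 0.3682]
eef_rot: [0.133, 3.138, -0.0]
wrist_force: [1.0, 0.8, 0.2]
opening: 0.011
gripper_force: 0.0
```

```bash
python3 - <<'E'
from h import *
c,s=np.cos(-.083),np.sin(-.083)
go([.6200-.048*s,.048*c,.363],-.083)
E
```

```text
t 13.03 turn -0.0014 shift after turn [  0.9 -16.6   5.2] shift before turn [  0.9 -16.6   5.2] pos [0.6262 0.0643 0.3682] axz [ 6.e-04 -1.e-04 -1.e+00] F [1.04 0.76 0.19] grip 0.0 open 0.011 q [-0.01  0.43  1.49 -0.    1.22 -1.49]
```

Call:
{"api": "send_rows", "payload": {"deltas": [[0.5,-2,2,0],[0.4,-3,2,0],[0,-3,1,0],[0,-3,0,0],[0,-2,0,0],[0,-2,0,0],[0,-1,0,0],[0,-1,0,0],[0,-1,0,0],[0,-1,0,0],[0,-1,0,0],[0,-1,0,0],[0,0,0,0]]}}

```text
clock: 14.12
eef_pos: [0.6234, 0.0433, 0.3629]
eef_rot: [-0.133, -3.139, 0.0]
wrist_force: [0.6, 0.1, -0.8]
opening: 0.008
gripper_force: 0.0
```

Call:
{"api": "send_rows", "payload": {"deltas": [[0,-1,0,0],[0,-1,0,0],[0,-1,0,0],[0,-1,0,0],[0,-1,0,0],[0,-1,0,0],[0,-1,0,0],[0,-1,0,0],[0,-1,0,0],[0,-1,0,0]]}}

```text
clock: 14.95
eef_pos: [0.6225, 0.0336, 0.3629]
eef_rot: [0.133, 3.139, 0.0]
wrist_force: [0.9, 2.6, 0.8]
opening: 0.001
gripper_force: 1.4
```

```bash
cat > ry.py <<'E'
from h import *; import cv2
u=np.array([-np.sin(-.083),np.cos(-.083)])
def red():
    im=robot.capture("scene"); h=cv2.cvtColor(im,cv2.COLOR_RGB2HSV); m=((h[...,0]<6)|(h[...,0]>174))&(h[...,1]>170)&(h[...,2]>60)
    v,x=np.nonzero(m); k=(x<420); return np.round([x[k].mean(),v[k].mean(),k.sum()],2),im
s=robot.get_state(); e=s["eef_pos"]-[.62,0,0]
print("railx",round(e[0]*u[1]-e[1]*u[0],4),"raily",round(e[:2]@u,4),"z",round(e[2],4),"F along -y",round(-s["wrist_force"][:2]@u,2),np.round(s["wrist_force"],2),"red",red()[0])
E
python3 ry.py
```

```text
railx -0.0003 raily 0.0337 z 0.3629 F along -y -2.68 [0.86 2.62 0.82] red [ 290.05  237.52 1381.  ]
```

The wrist reads about 2.6 N, so the fingers are now touching the hanger's side. I'll keep sliding at a modest speed.

Call:
{"api": "send_rows", "payload": {"deltas": [[0,-1.5,0,0],[0,-1.5,0,0],[0,-1.5,0,0],[0,-1.5,0,0],[0,-1.5,0,0],[0,-1.5,0,0],[0,-1.5,0,0],[0,-1.5,0,0],[0,-1.5,0,0],[0,-1.5,0,0],[0,-1.5,0,0],[0,-1.5,0,0],[0,-1.5,0,0],[0,-1.5,0,0],[0,-1.5,0,0],[0,-1.5,0,0],[0,-1.5,0,0],[0,-1.5,0,0],[0,-1.5,0,0],[0,-1.5,0,0]]}}

```text
clock: 16.67
eef_pos: [0.62, 0.0034, 0.3628]
eef_rot: [-0.133, -3.139, 0.0]
wrist_force: [0.3, 3.7, 0.9]
opening: -0.0
gripper_force: 1.6
```

```bash
python3 ry.py; python3 - <<'E'
from ry import *
# tray tooth tip: leftmost red pixels -> hanger x=+.052, z~.07 
im=red()[1]; h=cv2.cvtColor(im,cv2.COLOR_RGB2HSV); m=((h[...,0]<6)|(h[...,0]>174))&(h[...,1]>170)&(h[...,2]>60); m[:,420:]=0
v,x=np.nonzero(m); i=x.argmin()
for nm,i in(("left",x.argmin()),("bottom",v.argmax())):
    w=ray("scene",x[i],v[i],.065)-[.62,0]; print(nm,x[i],v[i],"rail x,y",round(w[0]*u[1]-w[1]*u[0],4),round(w@u,4))
E
```

```text
railx -0.0003 raily 0.0034 z 0.3628 F along -y -3.67 [0.26 3.66 0.92] red [ 284.26  228.77 1348.  ]
railx -0.0003 raily 0.0032 z 0.3628 F along -y -2.85 [ 0.17  2.85 -0.14] red [ 284.28  228.71 1340.  ]
left 262 240 rail x,y 0.0522 -0.0675
bottom 273 258 rail x,y 0.0524 -0.006
```

By the tooth tips (rail y -0.0675 and -0.006), the hanger's middle is at about -0.037, level and in line. That leaves about 56-64 mm to the buffer.

Call:
{"api": "send_rows", "payload": {"deltas": [[0,-1.5,0,0],[0,-1.5,0,0],[0,-1.5,0,0],[0,-1.5,0,0],[0,-1.5,0,0],[0,-1.5,0,0],[0,-1.5,0,0],[0,-1.5,0,0],[0,-1.5,0,0],[0,-1.5,0,0],[0,-1.5,0,0],[0,-1.5,0,0],[0,-1.5,0,0],[0,-1.5,0,0],[0,-1.5,0,0],[0,-1.5,0,0],[0,-1.5,0,0],[0,-1.5,0,0],[0,-1.5,0,0],[0,-1.5,0,0]]}}

```text
clock: 18.48
eef_pos: [0.6174, -0.0264, 0.3628]
eef_rot: [-0.133, -3.139, 0.0]
wrist_force: [-0.8, 3.5, 0.5]
opening: 0.006
gripper_force: 1.7
```

Call:
{"api": "send_rows", "payload": {"deltas": [[0,-1.5,0,0],[0,-1.5,0,0],[0,-1.5,0,0],[0,-1.5,0,0],[0,-1.5,0,0],[0,-1.5,0,0],[0,-1.5,0,0],[0,-1.5,0,0],[0,-1.5,0,0],[0,-1.5,0,0],[0,-1,0,0],[0,-1,0,0],[0,-1,0,0]]}}

```text
clock: 19.57
eef_pos: [0.6159, -0.0443, 0.3628]
eef_rot: [-0.133, -3.139, 0.0]
wrist_force: [0.1, 3.3, 1.3]
opening: 0.01
gripper_force: 1.7
```

```bash
cat >> ry.py <<'E'
im=red()[1]; h=cv2.cvtColor(im,cv2.COLOR_RGB2HSV); m=((h[...,0]<6)|(h[...,0]>174))&(h[...,1]>170)&(h[...,2]>60); m[:,420:]=0
v,x=np.nonzero(m)
for nm,i in(("left",x.argmin()),("bottom",v.argmax())):
    w=ray("scene",x[i],v[i],.065)-[.62,0]; print(nm,x[i],v[i],"rail x,y",round(w[0]*u[1]-w[1]*u[0],4),round(w@u,4))
E
python3 ry.py
```

```text
railx -0.0004 raily -0.0445 z 0.3628 F along -y -3.26 [0.13 3.26 1.34] red [ 275.23  214.58 1260.  ]
left 254 226 rail x,y 0.051 -0.1174
bottom 264 243 rail x,y 0.0519 -0.0568
```

The seat is at about -0.085 and the wrist still reads only sliding friction, about 3.3 N. I'll creep from here.

Call:
{"api": "send_rows", "payload": {"deltas": [[0,-0.6,0,0],[0,-0.6,0,0],[0,-0.6,0,0],[0,-0.6,0,0],[0,-0.6,0,0],[0,-0.6,0,0],[0,-0.6,0,0],[0,-0.6,0,0],[0,-0.6,0,0],[0,-0.6,0,0]]}}

```text
clock: 20.5
eef_pos: [0.6154, -0.0503, 0.3628]
eef_rot: [-0.133, -3.139, 0.0]
wrist_force: [-1.6, 4.0, 1.6]
opening: 0.007
gripper_force: 1.6
```

Call:
{"api": "send_rows", "payload": {"deltas": [[0,-0.5,0,0],[0,-0.5,0,0],[0,-0.5,0,0],[0,-0.5,0,0]]}}

```text
clock: 20.83
eef_pos: [0.6153, -0.0517, 0.3629]
eef_rot: [-0.133, -3.139, -0.002]
wrist_force: [-0.4, 7.5, 1.9]
opening: 0.003
gripper_force: 3.7
```

The force has jumped to 7.5 N, so it is on the buffer. I'll press slightly more and hold.

Call:
{"api": "send_rows", "payload": {"deltas": [[0,-0.3,0,0],[0,0,0,0],[0,0,0,0]]}}

```text
clock: 21.08
eef_pos: [0.6153, -0.0518, 0.3628]
eef_rot: [-0.133, -3.139, -0.003]
wrist_force: [0.0, 6.8, 1.4]
opening: 0.003
gripper_force: 3.4
```

Call:
{"api": "send_rows", "payload": {"deltas": [[0,-0.3,0,0],[0,-0.3,0,0],[0,0,0,0],[0,0,0,0]]}}

```text
clock: 21.42
eef_pos: [0.6153, -0.0519, 0.3629]
eef_rot: [0.133, 3.139, 0.004]
wrist_force: [-0.2, 7.8, 1.1]
opening: 0.003
gripper_force: 4.3
```

Call:
{"api": "send_rows", "payload": {"deltas": [[0,-0.4,0,0],[0,-0.4,0,0],[0,0,0,0],[0,0,0,0]]}}

```text
clock: 21.75
eef_pos: [0.6152, -0.0522, 0.3629]
eef_rot: [0.133, 3.139, 0.006]
wrist_force: [0.1, 10.9, 1.2]
opening: 0.006
gripper_force: 5.5
```

Call:
{"api": "send_rows", "payload": {"deltas": [[0,0,0,0],[0,0,0,0],[0,0,0,0],[0,0,0,0],[0,0,0,0],[0,0,0,0],[0,0,0,0],[0,0,0,0],[0,0,0,0],[0,0,0,0],[0,0,0,0],[0,0,0,0],[0,0,0,0],[0,0,0,0]]}}

```text
clock: 22.92
eef_pos: [0.6152, -0.0522, 0.3629]
eef_rot: [0.133, 3.139, 0.006]
wrist_force: [-0.1, 11.7, 1.4]
opening: 0.011
gripper_force: 5.5
```

```bash
python3 ry.py
```

```text
railx -0.0004 raily -0.0524 z 0.3629 F along -y -11.66 [-0.08 11.71  1.42] red [ 274.11  212.78 1225.  ]
left 253 224 rail x,y 0.0505 -0.1246
bottom 264 242 rail x,y 0.0507 -0.0597
```

It held for over a second at 11-12 N on the wrist, which is about 8 N on the buffer after roughly 3 N of rail friction. I'll back off gently, then rise clear.

Call:
{"api": "send_rows", "payload": {"deltas": [[0,0.5,0,0],[0,0.5,0,0],[0,0.5,0,0],[0,1,0,0],[0,2,0,0],[0,4,0,0],[0,6,0,0],[0,8,0,0],[0,8,0,0],[0,4,-5,0],[0,0,-15,0],[0,0,-20,0],[0,0,-20,0],[0,0,-20,0],[0,0,-10,0],[0,0,0,0],[0,0,0,0],[0,0,0,0],[0,0,0,0],[0,0,0,0]]}}

```text
clock: 24.68
eef_pos: [0.6177, -0.0195, 0.4515]
eef_rot: [-0.133, -3.136, -0.0]
wrist_force: [0.2, -1.0, -0.5]
opening: 0.006
gripper_force: 0.0
```

```bash
python3 ry.py; python3 - <<'E'
import ry,cv2,numpy as np
from h import *
# seat->stop: bystander check via before/after scene difference outside arm/hanger
a=cv2.imread("pics/scene0.png"); b=ry.im[:,:,::-1]
d=cv2.absdiff(a,b).max(2)>60
for n,(x0,x1,y0,y1) in dict(fuse=(425,475,320,372),mug=(365,420,365,437),driver=(200,305,325,355),bush=(183,215,235,272),servo=(262,293,150,190)).items(): print(n,round(d[y0:y1,x0:x1].mean(),3))
E
```

```text
railx -0.0007 raily -0.0196 z 0.4515 F along -y 0.96 [ 0.16 -0.98 -0.52] red [ 276.18  205.26 1619.  ]
left 253 224 rail x,y 0.0505 -0.1246
bottom 264 242 rail x,y 0.0507 -0.0597
railx -0.0005 raily -0.0196 z 0.4519 F along -y 0.58 [ 0.07 -0.59  1.05] red [ 276.14  205.24 1617.  ]
left 253 224 rail x,y 0.0505 -0.1246
bottom 263 241 rail x,y 0.0515 -0.0636
fuse 0.303
mug 0.033
driver 0.0
bush 0.0
servo 0.525
```

```bash
python3 - <<'E'
from h import *; import cv2
a=cv2.imread("pics/scene0.png"); b=robot.capture("scene")[:,:,::-1]; A=cv2.imread("pics/top0.png"); B=robot.capture("top")[:,:,::-1]
def c(i,x0,x1,y0,y1,f):
    r=i[y0:y1,x0:x1]; h=cv2.cvtColor(r,cv2.COLOR_BGR2HSV); v,x=np.nonzero(f(h)); return np.round([x.mean()+x0,v.mean()+y0,len(x)],1)
w=lambda h:(h[...,1]<70)&(h[...,2]>90)
print(c(a,415,485,310,380,w),c(b,415,485,310,380,w)); print(c(A,185,240,265,305,w),c(B,185,240,265,305,w))
g=lambda h:(h[...,1]<60)
print("servo top",c(A,430,490,260,300,g),c(B,430,490,260,300,g))
q=lambda h:(h[...,0]>60)&(h[...,0]<85)&(h[...,1]>90)
print("lid scene",c(a,255,340,245,305,q),c(b,255,340,245,305,q))
s=robot.get_state(); print(s["clock"],s["wrist_force"]); robot.finish_job()
E
```

```text
[ 448.7  345.  1488. ] [ 448.8  345.5 1490. ]
[214.4 286.6 675. ] [214.4 286.6 678. ]
servo top [460.4 279.5 685. ] [460.4 279.5 687. ]
lid scene [ 297.8  274.1 1600. ] [ 297.7  274.2 1574. ]
24.9833 [-0.24803317  0.76195535  0.08240828]
the job is handed in; nothing more can be done
```

The hanger was hung mid-rail, slid to the round stop and held against its buffer for just over a second with an estimated 8 N; I handed it in hanging still and clear of the arm, with no sign in the images that the bystanders moved, and got no verdict back.

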